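# Tip a lift riser block pad-up into its cradle

### The arm

A 6-joint arm with a two-finger parallel gripper is mounted at the origin on the work surface. World frame = base frame: x ahead of the robot, y to its left, z up, the work surface at z = 0. Lengths are in m, angles in rad, forces in N, time in s.
With the tool pointing down it reaches from about 0.375 to 0.975 m from the base axis. Payload 3.8 kg.
Tool frame: the origin (TCP) lies midway between the tips of the shut fingers; the grasp point (between the pads) lies 19 mm behind it; z points along the fingers, y is the direction in which the jaws open and shut (so a half turn about z gives the same grasp; the last joint's range is limited). The gripper opens to 85 mm and grips with 20 to 120 N. Pads are 22 mm wide; open, the fingers measure 114 mm over their backs; the gripper's body (76 mm by 85 mm) begins 54 mm behind the grasp point. The pads swing forward as they close: fully open they stand 13 mm farther back than shut.
Start: joints at [1.084, 0.264, 1.604, -0, 1.274, -0.037], TCP at [0.293, 0.608, 0.231] pointing down, gripper open.
Joint ranges: [-2.63, 2.63], [-0.94, 2.18], [0.31, 2.57], [-1.31, 4.45], [0, 2.66], [-2.55, 2.55]. Speed limits (rad/s): [2.57, 2.57, 3.14, 3.14, 3.14, 3.14].

### API

Orientations are given as a unit quaternion [x, y, z, w].
In Python, from station import manip gives the robot as it stands. The module is installed in compiled form; this text tells all that it offers.
- The arm moves only by the shell command python3 -m crank 'ROWS' [FORCE]. ROWS is a JSON object of lists of equal length, an entry for each row: "linear": the shift along the world's x, y, z in m, a list of three; "twist": the turn, a rotation vector about the world's x, y, z in rad, a list of three; "gripper": the finger opening in m, from 0 to 0.0854. In form: {"linear": [[dx, dy, dz], ...], "twist": [[rx, ry, rz], ...], "gripper": [gripper, ...]}. A call has 1 to 8 rows; each row is the pose to reach, as a shift and turn from the pose commanded when the call began; what a row does not reach only later rows make up. A row lasts 1/12 s, in which the tool goes at most 41.7 mm and 7.16 degrees, less where a joint would pass 70% of its speed; a pose out of reach is approached as far as the arm can. A call with a gripper value outside its range is refused whole. The fingers move at their own pace and stop on an object; FORCE is the grip in N (left out, the last holds). Time passes only in rows, so rows that repeat a pose let the fingers close. It gives the time, the measured TCP pose, the force and the opening at its end, in the units of the state.
- manip.state(): the state, without advancing time (a new reading comes with each control period).
- manip.get_image(name): name is "scene" or "side" or "wrist"; returns a dict with "color" (480x640x3 uint8, red, green, blue), "fovy" (degrees; the focal length in pixels is half the picture's height over the tangent of half this angle, whatever the lens; pixels are square), "cx", "cy" (the principal point, pixels), "R" (3x3) and "t" (3): a world point X has camera coordinates R X + t; the wrist camera has in their place "tool_from_camera" (4x4, takes a point from camera to tool coordinates, whose origin is the TCP and whose axes are the flange's). Camera axes: x right, y down, z forward; pixel columns grow to the right and rows downward; lengths in m; the calibration is good to about 2 mm. A picture is of the moment at which its call begins: read the wrist's pose just before it. There is no depth.
- manip.close_job(): hands the job in, once; it reports no verdict.
Trained networks look in the newest picture that a camera, given by its name, has taken for a name from the list of things; names that differ only in an ending like _2 or _b are one class to them, and where a whole thing is asked for, a point or a joint stands for the part that bears it (a point fixed in the world has none). Each returns a list of dicts, best first, with "conf" (0 to 1); they miss things now and then, are a little off and sometimes report something else, mostly with a low value. They report only what shows in the picture. A call takes as long as a camera call. They do not tell look-alikes from the thing itself.
- manip.look_for(camera, target): "rect" ([left, top, right, bottom] in pixels, round what is visible of it).
The state is a dict: "t": time; "joint_positions": joint angles; "dq": joint speeds; "joint_efforts": joint torques, N m; "position": TCP position; "tcp_rot": TCP orientation; "wrist_force": force on the tool from outside, world axes, zero at the start; "moment": the same for the moment, N m; "grip_width": finger opening in m.
Only numpy, scipy, OpenCV 4.12 (cv2) and the standard library are available. Lean on these libraries where they do the work, as an engineer would, in place of code of your own. Each camera call takes 0.05 s, during which the arm holds its last target. There are 200 camera calls.

### The job

The black riser block from the vehicle lift stands on the bench with its yellow pad facing you; we need it pad up in the red cradle. Without lifting it off, push it square against the cradle's low front edge, tip it forwards over that edge so that it lies flat on the red plate with the pad on top, then slide it fully home and square against the dark back stop. Push gently, never ram it, let go of it, and leave the other things on the bench alone.

Things in the scene. Friction and masses are not known exactly. Their poses are not given: they have to be found in the camera images.
- cradle: Fixed cradle: red plate 15 mm thick, 190 wide (y), 150 long (x), yellow line along its front edge; dark back stop across its full width, up to 60 mm above the bench, front face 120 mm behind the plate's front edge. Origin: middle of the front edge, at bench level. x runs from front edge to back stop (the way to push and tip), z up. Position and yaw (up to 0.35 rad) vary.
- cradle_edge (a point): Middle of the plate's upper front edge, 15 mm above the bench: the low fence over which the block tips. Axes as the cradle's.
- cradle_stop (a point): Foot of the back stop's front face, mid-width, on top of the plate (120 mm behind the front edge). Axes as the cradle's.
- riser: Loose black block 110 (own x) x 120 (y) x 95 mm (z), too wide to grasp, 0.6 to 0.9 kg, evenly spread. Origin: centre of its underside at the start. Own x points at the cradle at the start, within 0.2 rad of the cradle's x; yellow pad on the -x face, aluminium plate on the +z face. Slides under roughly 4 to 12 N; tips past balance at about 49 degrees. Finished: -x up, +z against the back stop.
- riser_foot (a point): Middle of the block's front lower edge (own x +55 mm, z 0), which meets the cradle's front edge; at the start 20 to 60 mm in front of it and up to about 25 mm off the cradle's centre line. While the block tips, its foot creeps back about 10 to 15 mm; once over, it overhangs the plate's front edge by some 15 to 30 mm. Axes as the block's.
- riser_top (a point): Centre of the block's upper face at the start (own z +95 mm); at the finish the centre of the face that touches the back stop, 70 mm above the bench. Axes as the block's.
- cone: Bystander: steel centring cone 72 mm across, 55 mm high, standing beside the cradle's +y side. Origin under its centre.
- socket: Bystander: dark steel socket 32 mm across, 70 mm high, standing beside the cradle's -y side. Origin under its centre.
- mallet: Bystander: hammer 280 mm long, lying on the right. Origin under its middle.
- spanner: Bystander: steel spanner 220 mm long, lying on the left. Origin under its middle.
- paste: Bystander: white jar with red cap, 90 mm across, 85 mm high, standing on the right. Origin under its centre.
There are look-alikes about, which are no part of the job. Several things have the shape of the cradle; the one meant has the colours described above.

How it is judged:
On the way, in this order (a step that is already met when the one before it is completed fails the run):
1. the block, still upright, stands square against the cradle's front edge (gap under 6 mm, within 0.09 rad) (x of riser_foot in the frame of cradle above -0.006 m and angle between riser's own z axis and vertical below 0.12 rad and angle between the x axis of riser and the x axis of cradle, either way round below 0.09 rad), for 0.2 s.
2. the block has been tipped over the edge and lies flat on the plate, pad up (angle between riser's own x axis and vertical above 3.07 rad and height (world z) of riser_top between 0.063 and 0.077 m and y of riser_top in the frame of cradle between -0.035 and 0.035 m), for 0.2 s.
At the end, for the whole second after the job is handed in: The block lies flat on the red plate with its yellow pad up (within 0.07 rad, centre of its stop-side face 63 to 77 mm above the bench), within 35 mm of the cradle's centre line, its former top within 4 mm of the back stop and square to it within 0.05 rad, at rest (all of step 2 and x of riser_top in the frame of cradle between 0.116 and 0.124 m and angle between the z axis of riser and the x axis of cradle, either way round below 0.05 rad and linear speed of riser below 0.01 m/s and angular speed of riser below 0.05 rad/s); the robot touches nothing.
It fails at once if the block is lifted (its former top centre over 170 mm or its former underside centre over 150 mm above the bench) (height (world z) of riser_top above 0.17 m or height (world z) of riser above 0.15 m).
It fails at once if the block is rammed (robot presses it with over 60 N) (contact force between any of the fingers, the arm and riser above 60 N).
It fails at once if another thing on the bench is moved by more than 15 mm (distance of any of cone, socket, mallet, spanner, paste from where it was at the start of the episode above 0.015 m).
It also fails if it takes over 54 s, if anything falls off the work surface, if the arm or the gripper's body presses on something with over 40 N, if the wrist force passes 120 N, or if a joint passes its speed limit or range.

## Working session

There is one attempt and no reset: what is moved stays moved. The work goes in short steps, Python scripts to look and compute and a shell command to move; the robot and the scene stay as the last step left them, time stands still between calls to the robot, and variables do not carry over. Pictures are saved under pics/ and viewed, about 8 in all and at most 12, crops included, and the job is handed in when it is done.

```bash
mkdir -p pics; python3 - <<'E'
from station import manip
import cv2,numpy as np
s=manip.state(); print(s)
for c in ("scene","side"):
    im=manip.get_image(c); cv2.imwrite(f"pics/{c}0.png",im["color"][:,:,::-1])
    print(c,im["fovy"],im["cx"],im["cy"],np.array(im["R"]).round(4).tolist(),np.array(im["t"]).round(4).tolist())
    for n in ("cradle","riser"):
        print(n,[(np.round(d["rect"]).tolist(),round(d["conf"],2)) for d in manip.look_for(c,n)])
E
```

```text
{'t': 0.0, 'joint_positions': array([ 1.08411196e+00,  2.64791903e-01,  1.60537655e+00,  2.45905245e-05,
        1.27370833e+00, -3.69020357e-02]), 'dq': array([-0.00059961,  0.00149748, -0.0025262 ,  0.00091396,  0.00112133,
        0.00024346]), 'joint_efforts': array([ 3.93174778e-04, -5.15101647e+01, -3.67311394e+01, -2.00368372e-04,
        1.27801899e-02, -2.23506180e-05]), 'position': array([0.29312066, 0.60721716, 0.22993455]), 'tcp_rot': array([ 2.23003644e-01,  9.74816942e-01, -1.10010697e-03, -3.06932567e-04]), 'wrist_force': array([ 1.01827009,  0.04893411, -0.12375181]), 'moment': array([-0.01118748,  0.02248744,  0.07664119]), 'grip_width': 0.08589550506921415}
scene 52.74614701297516 317.90862423195335 237.63152498825195 [[-0.5824, 0.8129, -0.0038], [0.5159, 0.366, -0.7745], [-0.6282, -0.453, -0.6326]] [0.293, -0.1791, 1.5718]
cradle [([352.0, 241.0, 441.0, 299.0], 0.95), ([274.0, 183.0, 352.0, 225.0], 0.85), ([210.0, 269.0, 313.0, 332.0], 0.58)]
riser [([262.0, 215.0, 327.0, 281.0], 0.75), ([337.0, 302.0, 368.0, 336.0], 0.26)]
side 52.37106198518829 314.4027432015475 241.11248589417497 [[0.9768, -0.2127, -0.0262], [-0.1224, -0.4528, -0.8832], [0.176, 0.8658, -0.4683]] [-0.4847, 0.1367, 1.2659]
cradle [([207.0, 276.0, 281.0, 348.0], 0.95), ([238.0, 212.0, 304.0, 264.0], 0.94), ([359.0, 235.0, 424.0, 287.0], 0.87)]
riser [([304.0, 240.0, 360.0, 292.0], 0.66)]
```

View pics/scene0.png

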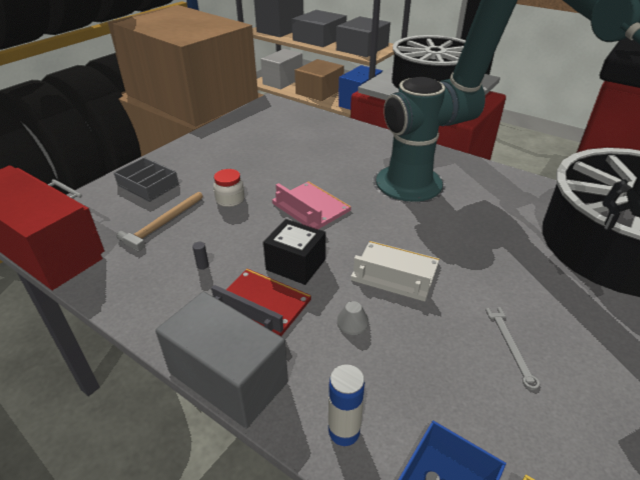

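View pics/side0.png

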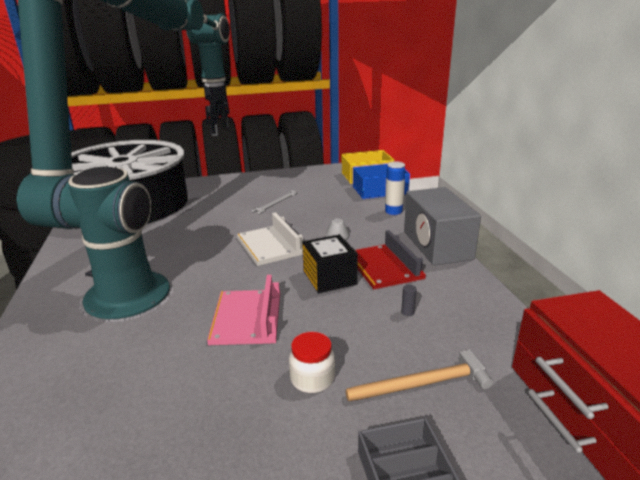

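Candidates for the cradle:
- red: scene (270,300), side (390,265)
- pink: scene (312,203), side (245,318)
- white: scene (395,268), side (270,240)

Red plate with a dark stop matches the description, so I take that one. The riser is the black block at scene (295,250), side (330,262).

```bash
cat > h.py <<'E'
import numpy as np,cv2
from station import manip
from scipy.spatial.transform import Rotation as Ro
from scipy.optimize import least_squares
def cam(name):
    s=manip.state(); im=manip.get_image(name)
    f=240/np.tan(np.radians(im["fovy"])/2)
    if "R" in im: R=np.array(im["R"]);t=np.array(im["t"])
    else:
        T=np.eye(4);T[:3,:3]=Ro.from_quat(s["tcp_rot"]).as_matrix();T[:3,3]=s["position"]
        M=np.linalg.inv(T@np.array(im["tool_from_camera"]));R=M[:3,:3];t=M[:3,3]
    return dict(img=im["color"][:,:,::-1].copy(),f=f,c=np.array([im["cx"],im["cy"]]),R=R,t=t)
def proj(c,X):
    p=np.atleast_2d(X)@c["R"].T+c["t"]; return p[:,:2]/p[:,2:]*c["f"]+c["c"]
def onz(c,uv,z):
    d=c["R"].T@np.r_[(np.array(uv)-c["c"])/c["f"],1]; o=-c["R"].T@c["t"]; return o+d*(z-o[2])/d[2]
def tri(cs,uvs):
    r=lambda X:np.concatenate([proj(c,X)[0]-u for c,u in zip(cs,uvs)])
    s=least_squares(r,[.6,0,.05]); return s.x,np.abs(s.fun).max()
E
python3 - <<'E'
from h import *
a=cam("scene");b=cam("side")
for n,u,v,z in [("riser top",(297,236),(331,246),.095),("cradle mid-plate",(275,297),(383,265),.015),("cone",(352,330),(337,240),.02),("socket",(200,255),(409,300),.035)]:
    print(n,tri([a,b],[u,v]),onz(a,u,z),onz(b,v,z))
big=lambda i,x,y,w,h,k:cv2.resize(i[y:y+h,x:x+w],None,fx=k,fy=k,interpolation=cv2.INTER_CUBIC)
A=big(a["img"],205,212,125,125,4); B=big(b["img"],295,220,140,80,5)
I=np.zeros((600,800,3),np.uint8)
A=big(a["img"],205,212,130,125,3);B=big(b["img"],295,225,135,70,5)[:, :]
I=np.zeros((600,790,3),np.uint8); I[:350,:675]=B; cv2.imwrite("pics/crop1.png",np.hstack([A[:375],np.vstack([big(b["img"],295,225,133,70,3),np.zeros((165,399,3),np.uint8)])]))
E
```

```text
riser top (array([ 0.52682524, -0.05154128,  0.0967985 ]), np.float64(1.8588939182701552)) [ 0.51905103 -0.05246244  0.095     ] [ 0.53095831 -0.05485038  0.095     ]
cradle mid-plate (array([ 0.66681354, -0.0253819 ,  0.00819883]), np.float64(6.828283830006399)) [ 0.65640429 -0.0163794   0.015     ] [ 0.67643061 -0.05398946  0.015     ]
cone (array([ 0.60958155,  0.17503689, -0.01716763]), np.float64(0.9427568374733823)) [0.63874006 0.19006126 0.02      ] [0.58994418 0.1108479  0.02      ]
socket (array([ 0.66883112, -0.25452192,  0.03614477]), np.float64(0.17728134977585341)) [ 0.66755675 -0.25546454  0.035     ] [ 0.66984286 -0.25326327  0.035     ]
```

```bash
L='[0.08,-0.32,0.19]'; python3 -m crank '{"linear":[[0.08,-0.32,0.19],[0.08,-0.32,0.19],[0.08,-0.32,0.19],[0.08,-0.32,0.19],[0.08,-0.32,0.19],[0.08,-0.32,0.19],[0.08,-0.32,0.19],[0.08,-0.32,0.19]],"twist":[[0,0,0.45],[0,0,0.45],[0,0,0.45],[0,0,0.45],[0,0,0.45],[0,0,0.45],[0,0,0.45],[0,0,0.45]],"gripper":[0.085,0.085,0.085,0.085,0.085,0.085,0.085,0.085]}'
python3 -m crank '{"linear":[[0.08,-0.33,0],[0.08,-0.33,0],[0.08,-0.33,0],[0.08,-0.33,0],[0.08,-0.33,0],[0.08,-0.33,0],[0.08,-0.33,0],[0.08,-0.33,0]],"twist":[[0,0,0],[0,0,0],[0,0,0],[0,0,0],[0,0,0],[0,0,0],[0,0,0],[0,0,0]],"gripper":[0.085,0.085,0.085,0.085,0.085,0.085,0.085,0.085]}'
python3 - <<'E'
from h import *
s=manip.state();print(s["t"],s["position"],s["tcp_rot"],s["joint_positions"])
w=cam("wrist");cv2.imwrite("pics/w1.png",w["img"])
print("cam at",-w["R"].T@w["t"],w["R"].round(2).tolist())
E
```

```text
t: 1.07
position: [0.3634, 0.3259, 0.3989]
tcp_rot: [-0.0, 1.0, 0.0, 0.0]
wrist_force: [1.2, 0.1, -0.2]
grip_width: 0.0854
t: 1.73
position: [0.4419, 0.0017, 0.3982]
tcp_rot: [-0.0, 1.0, 0.0, 0.001]
wrist_force: [1.1, -0.4, 0.1]
grip_width: 0.0848
1.7333 [0.44191015 0.00167284 0.39817642] [-1.04038892e-04  9.99999708e-01  3.33110845e-05  7.56882657e-04] [-5.27056912e-02 -2.47666864e-01  1.82005509e+00  1.46434338e-04
  1.56769629e+00 -1.62371044e+00]
cam at [0.36510999 0.00160524 0.54028527] [[0.0, 1.0, 0.0], [0.95, -0.0, 0.3], [0.3, -0.0, -0.95]]
```

View pics/w1.png

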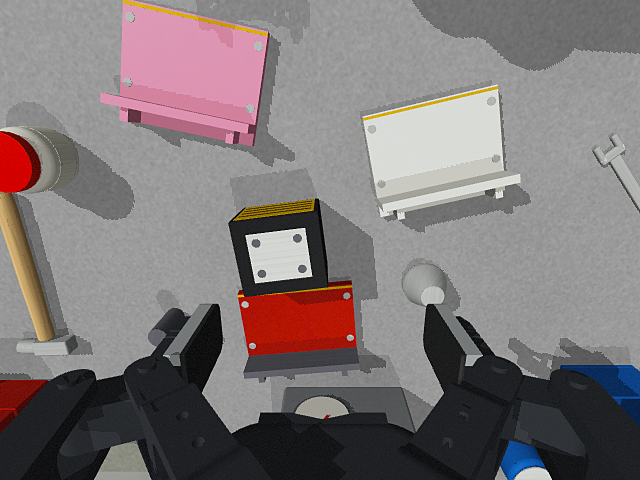

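Wrist view: the black block is at (280,250) with its pad toward the robot and its aluminium plate up. The red cradle at (300,325) has its yellow line facing the block and the dark stop at (300,365). The cone is at (428,287), the socket at (170,325).

```bash
python3 - <<'E'
import cv2
i=cv2.imread("pics/w1.png")[190:385,220:370]
i=cv2.resize(i,None,fx=3,fy=3,interpolation=cv2.INTER_CUBIC)
for k in range(0,195,20): cv2.putText(i,str(190+k),(0,k*3+4),0,.35,(0,255,0),1); cv2.line(i,(25,k*3),(32,k*3),(0,255,0),1)
for k in range(0,150,20): cv2.putText(i,str(220+k),(k*3-8,10),0,.35,(0,255,0),1); cv2.line(i,(k*3,12),(k*3,18),(0,255,0),1)
cv2.imwrite("pics/w1c.png",i)
E
```

```text
(no output)
```

View pics/w1c.png

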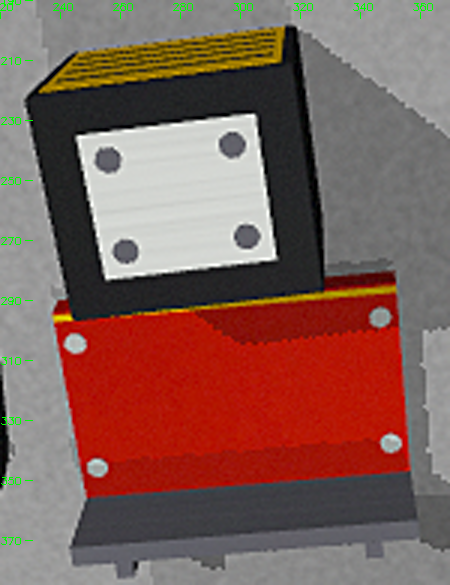

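```bash
python3 - <<'E'
from h import *
w=cam("wrist")
def fit(P,uv,z0=0):
    P=np.array(P,float)
    X=lambda p:(Ro.from_euler("z",p[2]).apply(P)+[p[0],p[1],p[3] if len(p)>3 else 0])
    for p0 in ([.6,-.04,0],[.6,-.04,0,0]):
        s=least_squares(lambda p:(proj(w,X(p))-np.array(uv)).ravel(),p0); print(s.x.round(4),"res",s.fun.round(1))
    return s.x
print("cradle");fit([[0,-.095,.015],[0,.095,.015],[.12,.095,.015],[.12,-.095,.015]],[(238.3,295),(352,285),(356.3,347.3),(249.3,355.7)])
print("riser");fit([[-.055,-.06,.095],[-.055,.06,.095],[.055,.06,.095],[.055,-.06,.095]],[(229.3,224),(319.5,211),(327.7,287),(244.3,296.7)])
s=cam("scene");sd=cam("side")
print("cone base",onz(w,(427,290),.0),"socket base",onz(w,(165,335),0))
E
```

```text
cradle
[ 0.6144 -0.0558  0.0879] res [-0.7 -0.6  0.2 -0.2  0.7  0.5 -0.2  0.5]
[ 0.6172 -0.0562  0.0877 -0.0051] res [-0.1 -0.4 -0.3  0.1  0.2  0.2  0.2  0.1]
riser
[ 0.5268 -0.0659  0.1183] res [-0.9 -1.7 -0.5  0.2  1.4  1.   0.1  0.8]
[ 0.529  -0.0668  0.1182 -0.0067] res [-0.1 -1.3 -1.1  0.8  0.7  0.5  0.6  0.1]
cone base [0.62298469 0.16647962 0.        ] socket base [ 0.70869389 -0.29013374  0.        ]
```

```bash
python3 - <<'E'
from h import *
w=cam("wrist")
for n,u,z in [("pink front R",(270,35),.015),("pink stop R top",(265,105),.06),("pink stop R foot",(255,146),.0),("pink stop L",(103,95),.06),("white front L",(361,115),.015),("white stop L",(380,215),.0),("white stop L top",(378,208),.06),("white stop Rtop",(521,178),.06)]: print(n,onz(w,u,z).round(3))
R=Ro.from_rotvec([0,-.2,0]);Z=Ro.from_euler("z",.09)
print((Z*R*Ro.from_euler("z",0)).as_rotvec(), (Z*R).as_euler("ZYX"))
E
```

```text
pink front R [ 0.242 -0.066  0.015]
pink stop R top [ 0.332 -0.07   0.06 ]
pink stop R foot [ 0.384 -0.098  0.   ]
pink stop L [ 0.319 -0.276  0.06 ]
white front L [0.342 0.058 0.015]
white stop L [0.491 0.093 0.   ]
white stop L top [0.467 0.08  0.06 ]
white stop Rtop [0.426 0.273 0.06 ]
[ 0.00899999 -0.1998648   0.08969972] [ 0.09 -0.2   0.  ]
```

```bash
python3 -m crank '{"linear":[[-0.012,-0.079,-0.248],[-0.012,-0.079,-0.248],[-0.012,-0.079,-0.248],[-0.012,-0.079,-0.248],[-0.012,-0.079,-0.248],[-0.012,-0.079,-0.248],[-0.012,-0.079,-0.248],[-0.012,-0.079,-0.248]],"twist":[[0.009,-0.2,0.09],[0.009,-0.2,0.09],[0.009,-0.2,0.09],[0.009,-0.2,0.09],[0.009,-0.2,0.09],[0.009,-0.2,0.09],[0.009,-0.2,0.09],[0.009,-0.2,0.09]],"gripper":[0.085,0.085,0.085,0.085,0.085,0.085,0.085,0.085]}'
python3 -m crank '{"linear":[[0,0,-0.03],[0,0,-0.06],[0,0,-0.09],[0,0,-0.12],[0,0,-0.12],[0,0,-0.12]],"twist":[[0,0,0],[0,0,0],[0,0,0],[0,0,0],[0,0,0],[0,0,0]],"gripper":[0.085,0.085,0.085,0.085,0.085,0.085]}'
python3 -c "
from h import *
s=manip.state();print(s['joint_positions'],Ro.from_quat(s['tcp_rot']).as_matrix().round(3))"
```

```text
t: 2.65
position: [0.4269, -0.0733, 0.1459]
tcp_rot: [-0.046, 0.994, 0.006, 0.096]
wrist_force: [-0.9, 0.8, 0.0]
grip_width: 0.0849
t: 3.15
position: [0.431, -0.0742, 0.0306]
tcp_rot: [-0.046, 0.994, 0.005, 0.1]
wrist_force: [0.8, -0.1, 0.8]
grip_width: 0.0848
[-0.28653838 -0.07656584  2.40696138  0.12597781  0.62942697 -2.04467332] [[-0.976 -0.092  0.197]
 [-0.09   0.996  0.019]
 [-0.198  0.001 -0.98 ]]
```

```bash
python3 -m crank '{"linear":[[0.006,0.0005,0],[0.012,0.001,0],[0.018,0.0015,0],[0.022,0.002,0],[0.025,0.0022,0],[0.028,0.0025,0],[0.031,0.0027,0],[0.034,0.003,0]],"twist":[[0,0,0],[0,0,0],[0,0,0],[0,0,0],[0,0,0],[0,0,0],[0,0,0],[0,0,0]],"gripper":[0.085,0.085,0.085,0.085,0.085,0.085,0.085,0.085]}'
python3 -m crank '{"linear":[[0.003,0.0003,0],[0.006,0.0005,0],[0.009,0.0008,0],[0.012,0.001,0],[0.015,0.0013,0],[0.018,0.0016,0]],"twist":[[0,0,0],[0,0,0],[0,0,0],[0,0,0],[0,0,0],[0,0,0]],"gripper":[0.085,0.085,0.085,0.085,0.085,0.085]}'
```

```text
t: 3.82
position: [0.4633, -0.0722, 0.0293]
tcp_rot: [-0.045, 0.994, 0.005, 0.099]
wrist_force: [-9.7, -1.8, 6.4]
grip_width: 0.0852
t: 4.32
position: [0.4784, -0.07, 0.028]
tcp_rot: [-0.045, 0.994, 0.005, 0.096]
wrist_force: [-9.1, -0.8, 5.5]
grip_width: 0.085
```

```bash
python3 -m crank '{"linear":[[0.003,0.0003,0],[0.006,0.0005,0],[0.009,0.0008,0],[0.011,0.001,0],[0.013,0.0012,0]],"twist":[[0,0,0],[0,0,0],[0,0,0],[0,0,0],[0,0,0]],"gripper":[0.085,0.085,0.085,0.085,0.085]}'
python3 -m crank '{"linear":[[0.0015,0.0001,0],[0.003,0.0003,0]],"twist":[[0,0,0],[0,0,0]],"gripper":[0.085,0.085]}'
python3 -m crank '{"linear":[[0.0015,0.0001,0],[0.003,0.0003,0]],"twist":[[0,0,0],[0,0,0]],"gripper":[0.085,0.085]}'
```

```text
t: 4.73
position: [0.4916, -0.0689, 0.028]
tcp_rot: [-0.045, 0.994, 0.005, 0.096]
wrist_force: [-8.3, -0.7, 4.7]
grip_width: 0.0853
t: 4.9
position: [0.4945, -0.0687, 0.028]
tcp_rot: [-0.045, 0.994, 0.005, 0.096]
wrist_force: [-8.5, -1.0, 6.0]
grip_width: 0.0848
t: 5.07
position: [0.4959, -0.0685, 0.0276]
tcp_rot: [-0.046, 0.994, 0.005, 0.094]
wrist_force: [-19.4, -4.8, 13.9]
grip_width: 0.0851
```

```bash
python3 -m crank '{"linear":[[0.001,0.0001,0],[0.001,0.0001,0],[0.001,0.0001,0],[0.001,0.0001,0]],"twist":[[0,0,0],[0,0,0],[0,0,0],[0,0,0]],"gripper":[0.085,0.085,0.085,0.085]}'
python3 - <<'E'
from h import *
w=cam("wrist");b=cam("side");a=cam("scene")
z=lambda i,x,y,ww,h,W,H:cv2.resize(i[y:y+h,x:x+ww],(W,H),interpolation=cv2.INTER_CUBIC)
I=np.hstack([z(b["img"],310,215,133,100,400,300),z(a["img"],190,220,133,100,400,300)])
cv2.imwrite("pics/s2.png",np.vstack([I,z(w["img"],0,160,640,240,800,300)]))
E
```

```text
t: 5.4
position: [0.4958, -0.0683, 0.0273]
tcp_rot: [-0.046, 0.995, 0.006, 0.094]
wrist_force: [-17.6, -2.9, 13.7]
grip_width: 0.0849
```

View pics/s2.png

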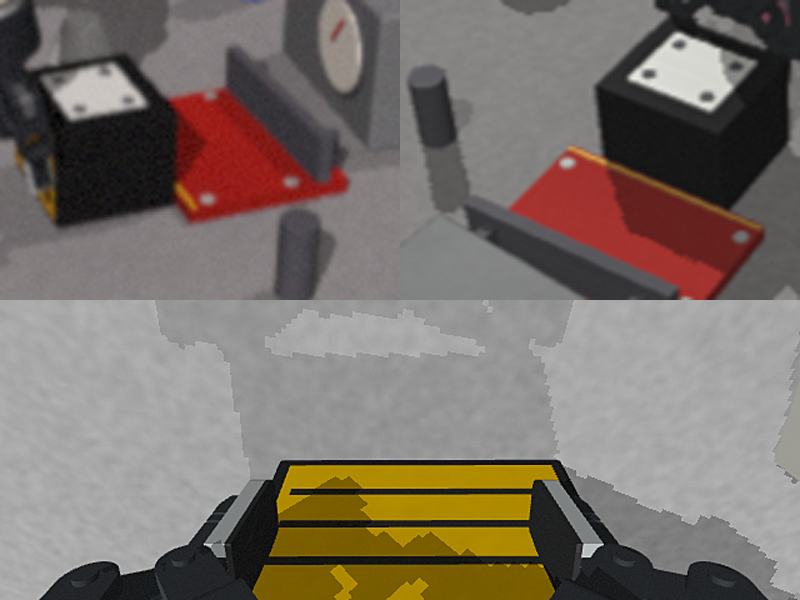

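Step 1 looks met: the block is upright and flush along the yellow line, with the pad toward the gripper. Next I back off, go up to 75 mm contact height and tip.

```bash
python3 -m crank '{"linear":[[-0.01,-0.001,0],[-0.015,-0.0013,0.01],[-0.015,-0.0013,0.025],[-0.015,-0.0013,0.036],[-0.01,-0.001,0.036],[-0.005,-0.0005,0.036],[-0.002,-0.0003,0.036],[-0.001,0,0.036]],"twist":[[0,0,0],[0,0,0],[0,0,0],[0,0,0],[0,0,0],[0,0,0],[0,0,0],[0,0,0]],"gripper":[0.085,0.085,0.085,0.085,0.085,0.085,0.085,0.085]}'
python3 -m crank '{"linear":[[0.004,0.0003,0.003],[0.007,0.0006,0.008],[0.011,0.001,0.013],[0.014,0.0012,0.018]],"twist":[[0,0,0],[0,0,0],[0,0,0],[0,0,0]],"gripper":[0.085,0.085,0.085,0.085]}'
```

```text
t: 6.22
position: [0.496, -0.0686, 0.0632]
tcp_rot: [-0.046, 0.995, 0.005, 0.094]
wrist_force: [-19.5, -4.7, 13.5]
grip_width: 0.0848
t: 6.55
position: [0.5079, -0.0674, 0.0795]
tcp_rot: [-0.046, 0.995, 0.005, 0.092]
wrist_force: [-14.9, -3.2, 9.3]
grip_width: 0.0852
```

```bash
python3 -m crank '{"linear":[[0.0035,0.0003,0.004],[0.007,0.0006,0.008],[0.011,0.001,0.0115],[0.015,0.0013,0.015]],"twist":[[0,0,0],[0,0,0],[0,0,0],[0,0,0]],"gripper":[0.085,0.085,0.085,0.085]}'
python3 - <<'E'
from h import *
b=cam("side");a=cam("scene")
z=lambda i,x,y,ww,h,W,H:cv2.resize(i[y:y+h,x:x+ww],(W,H),interpolation=cv2.INTER_CUBIC)
cv2.imwrite("pics/s3.png",np.hstack([z(b["img"],310,215,133,100,400,300),z(a["img"],190,220,133,100,400,300)]))
E
```

```text
t: 6.88
position: [0.5263, -0.0659, 0.0968]
tcp_rot: [-0.046, 0.994, 0.005, 0.095]
wrist_force: [-13.7, -0.7, 12.0]
grip_width: 0.0849
```

View pics/s3.png

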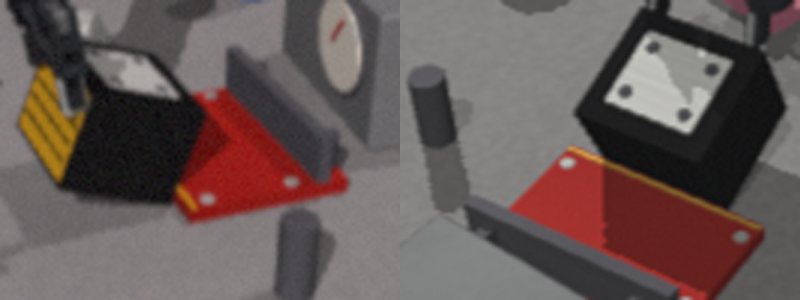

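The block is tipping cleanly over the edge, at roughly 25°, with the fingertips on the upper pad. I follow the arc on.

```bash
python3 -m crank '{"linear":[[0.004,0.0004,0.003],[0.008,0.0007,0.006],[0.0125,0.0011,0.0085],[0.0165,0.0015,0.011],[0.021,0.0018,0.0135],[0.0255,0.0022,0.0155]],"twist":[[0,0,0],[0,0,0],[0,0,0],[0,0,0],[0,0,0],[0,0,0]],"gripper":[0.085,0.085,0.085,0.085,0.085,0.085]}'
python3 -m crank '{"linear":[[0.0045,0.0004,0.002],[0.009,0.0008,0.004],[0.0135,0.0012,0.0055],[0.018,0.0016,0.007]],"twist":[[0,0,0],[0,0,0],[0,0,0],[0,0,0]],"gripper":[0.085,0.085,0.085,0.085]}'
```

```text
t: 7.48
position: [0.555, -0.0636, 0.1132]
tcp_rot: [-0.045, 0.994, 0.005, 0.098]
wrist_force: [-4.0, 0.7, 4.1]
grip_width: 0.0852
t: 7.82
position: [0.5739, -0.0625, 0.1206]
tcp_rot: [-0.045, 0.994, 0.004, 0.099]
wrist_force: [-1.4, -0.1, -0.9]
grip_width: 0.0849
```

```bash
python3 -m crank '{"linear":[[0.004,0.0004,0.001],[0.008,0.0007,0.001],[0.008,0.0007,0.001],[0.008,0.0007,0.001]],"twist":[[0,0,0],[0,0,0],[0,0,0],[0,0,0]],"gripper":[0.085,0.085,0.085,0.085]}'
python3 - <<'E'
from h import *
b=cam("side");a=cam("scene")
z=lambda i,x,y,ww,h,W,H:cv2.resize(i[y:y+h,x:x+ww],(W,H),interpolation=cv2.INTER_CUBIC)
cv2.imwrite("pics/s4.png",np.hstack([z(b["img"],310,215,133,100,400,300),z(a["img"],190,220,133,100,400,300)]))
E
```

```text
t: 8.15
position: [0.5821, -0.0618, 0.1225]
tcp_rot: [-0.045, 0.994, 0.004, 0.1]
wrist_force: [-1.7, -0.0, 3.3]
grip_width: 0.0849
```

View pics/s4.png

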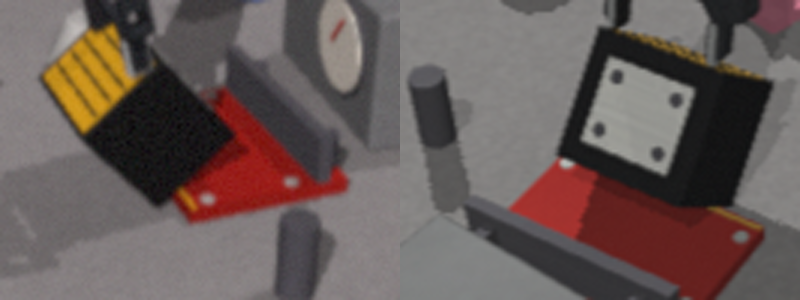

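About 50°, right at balance and centred. I push a little further.

```bash
python3 -m crank '{"linear":[[0.004,0.0004,0.0005],[0.008,0.0007,0.001],[0.012,0.001,0.001],[0.016,0.0014,0.001],[0.02,0.0018,0.001],[0.02,0.0018,0.001],[0.02,0.0018,0.001],[0.02,0.0018,0.001]],"twist":[[0,0,0],[0,0,0],[0,0,0],[0,0,0],[0,0,0],[0,0,0],[0,0,0],[0,0,0]],"gripper":[0.085,0.085,0.085,0.085,0.085,0.085,0.085,0.085]}'
python3 - <<'E'
from h import *
b=cam("side");a=cam("scene")
z=lambda i,x,y,ww,h,W,H:cv2.resize(i[y:y+h,x:x+ww],(W,H),interpolation=cv2.INTER_CUBIC)
cv2.imwrite("pics/s5.png",np.hstack([z(b["img"],310,215,133,100,400,300),z(a["img"],190,220,133,100,400,300)]))
E
```

```text
t: 8.92
position: [0.6036, -0.06, 0.1249]
tcp_rot: [-0.045, 0.994, 0.004, 0.102]
wrist_force: [-1.0, 0.8, 7.3]
grip_width: 0.0849
```

View pics/s5.png

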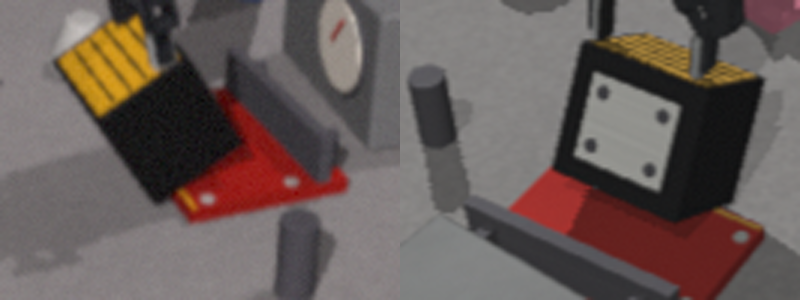

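Around 62° and still resting on the fingertips. I carry on forward, now slightly downward.

```bash
python3 -m crank '{"linear":[[0.004,0.0004,0],[0.008,0.0007,-0.0005],[0.012,0.001,-0.001],[0.016,0.0014,-0.0015],[0.02,0.0018,-0.002],[0.024,0.0021,-0.003],[0.028,0.0025,-0.004],[0.028,0.0025,-0.004]],"twist":[[0,0,0],[0,0,0],[0,0,0],[0,0,0],[0,0,0],[0,0,0],[0,0,0],[0,0,0]],"gripper":[0.085,0.085,0.085,0.085,0.085,0.085,0.085,0.085]}'
python3 - <<'E'
from h import *
b=cam("side");a=cam("scene")
z=lambda i,x,y,ww,h,W,H:cv2.resize(i[y:y+h,x:x+ww],(W,H),interpolation=cv2.INTER_CUBIC)
cv2.imwrite("pics/s6.png",np.hstack([z(b["img"],310,215,133,100,400,300),z(a["img"],190,220,133,100,400,300)]))
E
```

```text
t: 9.68
position: [0.6324, -0.0575, 0.121]
tcp_rot: [-0.045, 0.994, 0.004, 0.102]
wrist_force: [1.4, -0.0, 0.6]
grip_width: 0.0848
```

View pics/s6.png

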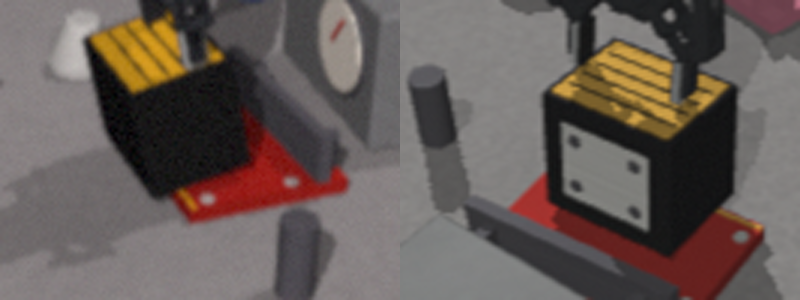

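```bash
python3 -m crank '{"linear":[[0,0,0.004],[0,0,0.008],[0,0,0.008],[0,0,0.008]],"twist":[[0,0,0],[0,0,0],[0,0,0],[0,0,0]],"gripper":[0.085,0.085,0.085,0.085]}'
cat >> h.py <<'E'
def yel(name,box):
    c=cam(name);x,y,X,Y=box;i=c["img"][y:Y,x:X];h=cv2.cvtColor(i,cv2.COLOR_BGR2HSV)
    m=cv2.inRange(h,(18,130,60),(32,255,255));m=cv2.morphologyEx(m,cv2.MORPH_CLOSE,np.ones((5,5)))
    n,l,s,ce=cv2.connectedComponentsWithStats(m);k=1+np.argmax(s[1:,4])
    p=cv2.findContours((l==k).astype(np.uint8),0,2)[0][0]
    return c,cv2.approxPolyDP(cv2.convexHull(p),3,True)[:,0]+[x,y],s[k,4]
E
python3 - <<'E'
from h import *
for n,b in (("side",(310,210,400,285)),("scene",(225,210,330,285))):
    c,p,a=yel(n,b);print(n,p.tolist(),a)
o=cv2.imread("pics/s6.png")[:, :400]; b=cam("side")["img"][215:315,310:443]
print(np.abs(cv2.resize(o,(133,100)).astype(int)-b).mean())
E
```

```text
t: 10.12
position: [0.6296, -0.0576, 0.1274]
tcp_rot: [-0.045, 0.994, 0.004, 0.1]
wrist_force: [0.0, 0.7, -0.0]
grip_width: 0.0851
side [[393, 236], [363, 242], [348, 224], [378, 221]] 535
scene [[296, 250], [276, 271], [238, 255], [259, 235]] 1128
6.6949874686716795
```

```bash
python3 - <<'E'
from h import *
C=np.array([.6155,-.056,0]);Z=Ro.from_euler("z",-.088)
for n,b in (("side",(310,210,400,285)),("scene",(225,210,330,285))):
    c,p,a=yel(n,b);q=np.array([onz(c,u,.125) for u in p]);print(n);print(np.c_[Z.apply(q-C).round(4),])
I=[]
z=lambda i,x,y,ww,h,W,H:cv2.resize(i[y:y+h,x:x+ww],(W,H),interpolation=cv2.INTER_CUBIC)
cv2.imwrite("pics/s7.png",np.hstack([z(cam("side")["img"],310,215,133,100,400,300),z(cam("scene")["img"],190,220,133,100,400,300)]))
E
```

```text
side
[[ 0.0638 -0.0475  0.125 ]
 [-0.02   -0.0514  0.125 ]
 [-0.0186  0.0576  0.125 ]
 [ 0.0641  0.0466  0.125 ]]
scene
[[-0.0204  0.0584  0.125 ]
 [ 0.0617  0.0586  0.125 ]
 [ 0.0616 -0.0469  0.125 ]
 [-0.0221 -0.0484  0.125 ]]
```

View pics/s7.png

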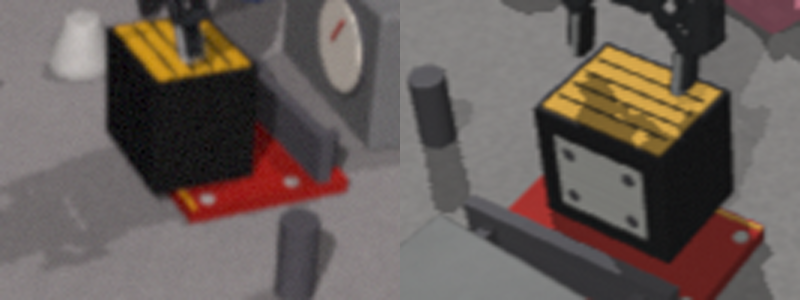

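The block is flat with pad up. Its pad is centred at x≈+21 mm and y≈+5 mm in the cradle frame, overhanging about 26 mm, so about 51 mm remain. I go round behind with more tilt so the gripper body stays clear, and push low.

```bash
python3 -m crank '{"linear":[[0,0,0.03],[0,0,0.06],[-0.03,-0.003,0.065],[-0.07,-0.006,0.065],[-0.105,-0.009,0.065],[-0.105,-0.009,0.065],[-0.105,-0.009,0.065],[-0.105,-0.009,0.065]],"twist":[[0,0,0],[0,0,0],[0.009,-0.1,0],[0.017,-0.2,0],[0.026,-0.3,0],[0.026,-0.3,0],[0.026,-0.3,0],[0.026,-0.3,0]],"gripper":[0.085,0.085,0.085,0.085,0.085,0.085,0.085,0.085]}'
python3 -m crank '{"linear":[[0,0,-0.04],[0,0,-0.08],[0,0,-0.12],[0,0,-0.16],[0,0,-0.16],[0,0,-0.16]],"twist":[[0,0,0],[0,0,0],[0,0,0],[0,0,0],[0,0,0],[0,0,0]],"gripper":[0.085,0.085,0.085,0.085,0.085,0.085]}'
python3 - <<'E'
from h import *
s=manip.state();print(s["joint_positions"],Ro.from_quat(s["tcp_rot"]).as_matrix().round(3))
C=np.array([.6155,-.056,0]);Z=Ro.from_euler("z",-.088)
for n,b in (("side",(310,210,400,285)),("scene",(225,210,330,285))):
    c,p,a=yel(n,b);q=np.array([onz(c,u,.125) for u in p]);print(n,Z.apply(q-C).round(3)[:,:2].tolist())
E
```

```text
t: 11.13
position: [0.5231, -0.0665, 0.1918]
tcp_rot: [-0.043, 0.968, 0.01, 0.248]
wrist_force: [0.7, -0.6, 1.3]
grip_width: 0.085
t: 11.63
position: [0.5254, -0.0662, 0.0301]
tcp_rot: [-0.044, 0.968, 0.012, 0.245]
wrist_force: [0.8, -0.4, 1.1]
grip_width: 0.0853
[-0.28999558 -0.00393415  2.42907284  0.62941867  0.30700102 -2.51500761] [[-0.876 -0.09   0.474]
 [-0.079  0.996  0.044]
 [-0.476  0.001 -0.879]]
side [[0.059, -0.052], [-0.02, -0.051], [-0.019, 0.058], [0.064, 0.06]]
scene [[-0.02, 0.058], [0.062, 0.059], [0.062, -0.047], [-0.022, -0.048]]
```

```bash
python3 -m crank '{"linear":[[0.01,0.0009,0.003],[0.02,0.0018,0.004],[0.03,0.0026,0.004],[0.04,0.0035,0.004],[0.046,0.004,0.004],[0.05,0.0044,0.004],[0.053,0.0047,0.004],[0.056,0.005,0.004]],"twist":[[0,0,0],[0,0,0],[0,0,0],[0,0,0],[0,0,0],[0,0,0],[0,0,0],[0,0,0]],"gripper":[0.085,0.085,0.085,0.085,0.085,0.085,0.085,0.085]}'
python3 -m crank '{"linear":[[0.003,0.0003,0],[0.006,0.0005,0],[0.009,0.0008,0],[0.012,0.001,0]],"twist":[[0,0,0],[0,0,0],[0,0,0],[0,0,0]],"gripper":[0.085,0.085,0.085,0.085]}'
python3 - <<'E'
from h import *
s=manip.state();print(s["joint_positions"])
C=np.array([.6155,-.056,0]);Z=Ro.from_euler("z",-.088)
for n,b in (("scene",(225,210,330,300)),):
    c,p,a=yel(n,b);q=np.array([onz(c,u,.125) for u in p]);print(n,Z.apply(q-C).round(3)[:,:2].tolist())
E
```

```text
t: 12.4
position: [0.5805, -0.0613, 0.0358]
tcp_rot: [-0.044, 0.968, 0.011, 0.247]
wrist_force: [0.6, -0.0, -0.6]
grip_width: 0.0849
t: 12.73
position: [0.5915, -0.0603, 0.0354]
tcp_rot: [-0.044, 0.968, 0.011, 0.247]
wrist_force: [-9.3, -3.0, 7.2]
grip_width: 0.0851
[-0.23252615  0.10251668  2.30271791  0.53934841  0.29952525 -2.37649679]
scene [[0.065, -0.047], [-0.017, -0.05], [-0.017, 0.06], [0.066, 0.058]]
```

```bash
python3 -m crank '{"linear":[[0.0035,0.0003,0],[0.007,0.0006,0],[0.0105,0.0009,0],[0.014,0.0012,0],[0.0175,0.0015,0],[0.021,0.0018,0],[0.0245,0.0022,0],[0.028,0.0025,0]],"twist":[[0,0,0],[0,0,0],[0,0,0],[0,0,0],[0,0,0],[0,0,0],[0,0,0],[0,0,0]],"gripper":[0.085,0.085,0.085,0.085,0.085,0.085,0.085,0.085]}'
python3 -m crank '{"linear":[[0.003,0.0003,0],[0.006,0.0005,0],[0.009,0.0008,0],[0.011,0.001,0]],"twist":[[0,0,0],[0,0,0],[0,0,0],[0,0,0]],"gripper":[0.085,0.085,0.085,0.085]}'
python3 - <<'E'
from h import *
C=np.array([.6155,-.056,0]);Z=Ro.from_euler("z",-.088)
for n,b in (("scene",(205,210,330,320)),("side",(310,210,420,290))):
    c,p,a=yel(n,b);q=np.array([onz(c,u,.125) for u in p]);print(n,Z.apply(q-C).round(3)[:,:2].tolist())
E
```

```text
t: 13.45
position: [0.6186, -0.0575, 0.0351]
tcp_rot: [-0.044, 0.968, 0.011, 0.246]
wrist_force: [-9.5, -0.2, 7.5]
grip_width: 0.0853
t: 13.78
position: [0.6297, -0.0565, 0.0351]
tcp_rot: [-0.044, 0.968, 0.011, 0.246]
wrist_force: [-9.8, -1.3, 6.9]
grip_width: 0.0849
scene [[0.098, -0.049], [0.021, -0.049], [0.019, 0.059], [0.101, 0.06]]
side [[0.102, -0.05], [0.019, -0.049], [0.024, 0.062], [0.105, 0.058]]
```

```bash
python3 -m crank '{"linear":[[0.002,0.0002,0],[0.004,0.0004,0],[0.006,0.0005,0],[0.008,0.0007,0]],"twist":[[0,0,0],[0,0,0],[0,0,0],[0,0,0]],"gripper":[0.085,0.085,0.085,0.085]}'
python3 -m crank '{"linear":[[0.0015,0.0001,0],[0.003,0.0003,0]],"twist":[[0,0,0],[0,0,0]],"gripper":[0.085,0.085]}'
python3 -m crank '{"linear":[[0.001,0.0001,0],[0.002,0.0002,0]],"twist":[[0,0,0],[0,0,0]],"gripper":[0.085,0.085]}'
```

```text
t: 14.22
position: [0.6363, -0.0557, 0.0345]
tcp_rot: [-0.044, 0.968, 0.012, 0.245]
wrist_force: [-26.1, -4.8, 16.3]
grip_width: 0.0849
t: 14.38
position: [0.6365, -0.0554, 0.0338]
tcp_rot: [-0.045, 0.969, 0.012, 0.243]
wrist_force: [-47.1, -10.7, 38.5]
grip_width: 0.0852
t: 14.55
position: [0.6366, -0.0554, 0.0337]
tcp_rot: [-0.045, 0.969, 0.013, 0.242]
wrist_force: [-58.4, -13.2, 48.5]
grip_width: 0.0853
```

Contact with the stop was firm and the force went higher than intended. I release right away.

```bash
python3 -m crank '{"linear":[[-0.004,-0.0004,0],[-0.008,-0.0007,0],[-0.02,-0.0018,0],[-0.04,-0.0035,0.0],[-0.06,-0.005,0],[-0.06,-0.005,0.03],[-0.06,-0.005,0.07],[-0.06,-0.005,0.11]],"twist":[[0,0,0],[0,0,0],[0,0,0],[0,0,0],[0,0,0],[0,0,0],[0,0,0],[0,0,0]],"gripper":[0.085,0.085,0.085,0.085,0.085,0.085,0.085,0.085]}'
python3 -m crank '{"linear":[[-0.02,0,0.04],[-0.05,0,0.08],[-0.08,0,0.12],[-0.11,0,0.15],[-0.12,0,0.17],[-0.12,0,0.18],[-0.12,0,0.18],[-0.12,0,0.18]],"twist":[[0,0,0],[-0.01,0.1,0],[-0.017,0.2,0],[-0.026,0.3,0],[-0.026,0.3,0],[-0.026,0.3,0],[-0.026,0.3,0],[-0.026,0.3,0]],"gripper":[0.085,0.085,0.085,0.085,0.085,0.085,0.085,0.085]}'
python3 - <<'E'
from h import *
C=np.array([.6155,-.056,0]);Z=Ro.from_euler("z",-.088)
for n,b in (("scene",(205,210,330,320)),("side",(310,210,420,290)),("wrist",(150,150,480,420))):
    c,p,a=yel(n,b);q=np.array([onz(c,u,.125) for u in p]);print(n,p.tolist(),Z.apply(q-C).round(3)[:,:2].tolist())
    if n=="wrist": w=c["img"]
    elif n=="side": sd=c["img"]
z=lambda i,x,y,ww,h,W,H:cv2.resize(i[y:y+h,x:x+ww],(W,H),interpolation=cv2.INTER_CUBIC)
cv2.imwrite("pics/s8.png",np.hstack([z(w,200,140,240,240,560,560),np.vstack([z(sd,350,215,80,80,240,240),np.zeros((320,240,3),np.uint8)])]))
E
```

```text
t: 15.22
position: [0.582, -0.0606, 0.1449]
tcp_rot: [-0.043, 0.968, 0.011, 0.245]
wrist_force: [0.4, -0.4, 0.3]
grip_width: 0.085
t: 15.88
position: [0.4648, -0.0607, 0.326]
tcp_rot: [-0.045, 0.994, 0.004, 0.101]
wrist_force: [-0.4, -0.4, -0.5]
grip_width: 0.0846
scene [[285, 262], [265, 284], [225, 267], [247, 246]] [[0.027, 0.059], [0.107, 0.061], [0.108, -0.047], [0.025, -0.048]]
side [[409, 234], [380, 239], [364, 221], [392, 217]] [[0.107, -0.051], [0.026, -0.051], [0.029, 0.06], [0.11, 0.057]]
wrist [[364, 320], [361, 368], [279, 368], [274, 320]] [[0.029, 0.059], [0.11, 0.06], [0.11, -0.047], [0.029, -0.049]]
```

View pics/s8.png

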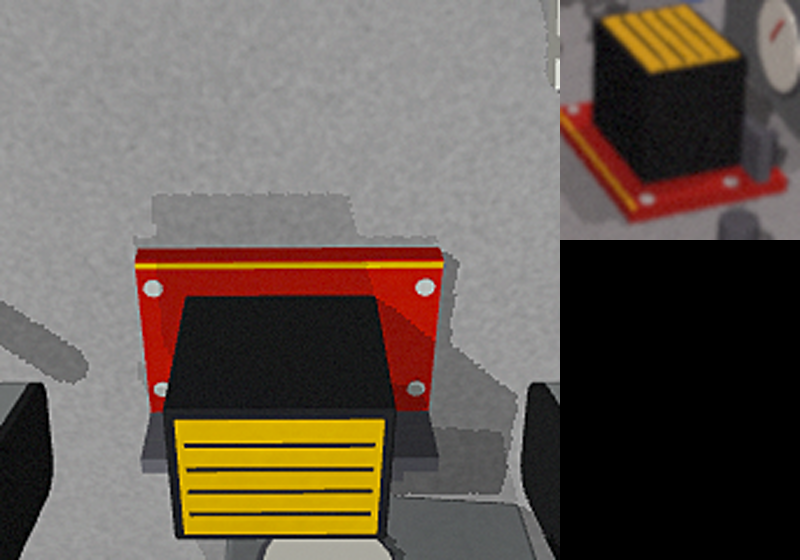

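```bash
python3 - <<'E'
from h import *
w=cam("wrist");g=w["img"]
Z=Ro.from_euler("z",-.088)
k=240/560
f=np.array([onz(w,(200+x*k,140+y*k),.015) for x,y in [(136,263.5),(442,262.5)]]);r=np.array([onz(w,(200+x*k,140+297*k),.015) for x in (187,374)])
F=Z.apply(f);Rr=Z.apply(r);print(F,Rr,"gap",Rr[:,0]-F[:,0].mean())
for u in (290,320,345): print(u,g[248:272,u].tolist())
E
```

```text
[[ 0.60778573 -0.19240589  0.015     ]
 [ 0.60690062 -0.00432742  0.015     ]] [[ 0.6321839  -0.16243578  0.015     ]
 [ 0.63208614 -0.04478442  0.015     ]] gap [0.02484072 0.02474296]
290 [[14, 17, 129], [11, 14, 124], [7, 20, 123], [4, 20, 130], [8, 0, 151], [0, 167, 185], [0, 167, 193], [0, 98, 173], [4, 5, 150], [8, 15, 152], [6, 19, 152], [7, 21, 153], [20, 26, 154], [13, 10, 152], [4, 14, 151], [14, 20, 154], [8, 12, 154], [16, 29, 159], [0, 16, 174], [27, 30, 22], [24, 21, 18], [27, 27, 24], [21, 22, 23], [20, 22, 21]]
320 [[5, 13, 128], [9, 19, 130], [9, 17, 126], [12, 15, 133], [6, 0, 157], [0, 173, 193], [0, 166, 191], [0, 99, 176], [8, 11, 153], [6, 17, 155], [15, 23, 158], [1, 20, 156], [4, 18, 157], [7, 19, 157], [2, 14, 154], [10, 18, 155], [0, 15, 153], [3, 12, 157], [13, 23, 178], [36, 34, 22], [24, 20, 11], [26, 26, 23], [20, 26, 24], [17, 21, 20]]
345 [[14, 23, 133], [9, 16, 130], [5, 14, 128], [9, 9, 142], [3, 45, 157], [0, 171, 193], [0, 168, 191], [0, 57, 165], [10, 11, 155], [1, 20, 156], [6, 20, 157], [12, 26, 161], [2, 21, 158], [2, 10, 155], [9, 24, 157], [2, 21, 157], [8, 22, 155], [8, 17, 161], [3, 21, 180], [26, 21, 17], [25, 26, 19], [24, 27, 25], [26, 26, 23], [28, 26, 25]]
```

```bash
python3 -c "
from station import manip
print(manip.close_job(), manip.state()['t'])"
```

```text
the job is handed in; nothing more can be done
the job is handed in; nothing more can be done
```

The block ended pad up on the red plate, against the back stop, but I pressed too hard at the stop, and that may break the 60 N ramming rule. I pushed it square against the cradle's front edge, tipped it over with the fingertips following the pad, and slid it home from low on the near face. I then let go and handed the job in at about 16 s.

**Last checks:**
- **Position:** the gap from the plate's front edge to the block's rear bottom edge measures 24.8 mm on both sides. A fully home block should leave 25 mm.
- **Squareness and centring:** the block is square to the cradle within about 0.01 rad and about 5 mm off its centre line.
- **Pad:** it is up in every view.
- **Contact:** wrist force reads about 0 with the arm withdrawn.
- **Other things on the bench:** I saw no contact with any of them, but did not measure their positions again at the end.

**Failed or in disagreement:**
- **Pressing force:** I chained three final push commands without reading the force between them. The wrist force reached about 58 N along x and 48 N along z before I backed off, roughly 77 N in total. I can't tell how the judge measured the finger contact.
- **Cameras against contact:** the outer corners of the pad put it 2 to 6 mm short of home. That is within the uncertainty of the cradle estimate. The direct gap measurement and the firm stop contact both say it is home.

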